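# Raise the sample beaker and hold the thermometer ready over it

### The job

Stand the smallest beaker upright in the middle of the little raised round stage and let go of it. Then lift the stem thermometer out of its holder, carry it over the row of bottles and finish still holding it, upright and still, with its tip centred over that beaker's mouth and one to two centimetres above the rim, ready to be dipped. The thermometer must never touch the beaker, the beaker must stay upright all the way, and the other beaker, the flask and the bottles stay standing where they are.

Things in the scene. Friction and masses are not known exactly. Their poses are not given: they have to be found in the camera images.
- beaker: The smallest beaker: open clear glass, 44 mm wide, 61 mm tall, about 50 g, loose on the bench, to the robot's right of the bottle row. It may swap places with big_beaker. Origin: middle of its underside, z up. The spout points along its -y (rim reaches 25 mm out there). Grasp from above across the outer wall along its x axis, 42 mm wide, some 40 mm above its underside. Wall about 2 mm.
- beaker_mouth (a point): Centre of the small beaker's mouth, level with the rim, 61 mm above the beaker's underside. The mouth is about 38 mm wide inside.
- beaker_base (a point): Centre of the small beaker's flat round foot (40 mm across), on its underside; 1 mm to -x and 3 mm to +y of the beaker's origin.
- big_beaker: The larger open glass beaker on the bench, 53 mm across and 71 mm tall, origin in the middle of its underside. A bystander. (A still larger beaker is on the hotplate beyond.)
- stage: Fixed raised stage on the robot's left of the bottle row: dark foot 86 mm across, thin aluminium post with a clamp knob, flat aluminium disc 54 mm across on top, 60 mm above the bench. Origin at the centre of its foot, on the bench.
- stage_top (a point): Centre of the stage's disc, on its upper face, 60 mm above the bench.
- holder: Fixed holder at the robot's right: grey square plate 70 mm wide, 8 mm thick, on four thin legs 52 mm apart, upper face 100 mm above the bench, with a 13 mm hole in the middle in which the thermometer stands. Origin: centre of its base, on the bench; z up.
- probe: Cordless stem thermometer, 158 mm long, about 50 g, loose, upright in the holder: steel stem 5 mm thick, 90 mm long; then a collar 26 mm across, 6 mm thick, resting on the plate; then a square white handle 22 x 22 mm (95 to 155 mm above the tip). Origin at the tip, z up the stem, x and y square to the handle's faces. In the holder the tip is 10 mm above the bench: raise it over 90 mm to clear.
- probe_tip (a point): The tip of the thermometer's stem (same point as the origin of probe).
- probe_handle (a point): Point on the handle's axis at which to grip, 135 mm above the tip; 145 mm above the bench while in the holder.
- bottle_tall: Bystander in the row of three between holder and stage: screw-capped bottle, 56 mm across, 105 mm tall; origin at the centre of its underside. The three swap places.
- flask: Bystander in the row: stoppered conical flask, 63 mm across, 118 mm tall; origin at the centre of its underside.
- bottle_short: Bystander in the row: white screw-capped bottle, 52 mm across, 100 mm tall; origin at the centre of its underside.
Mind the look-alikes: they are no part of the job. What is shaped like the holder but red is not meant. Leave any red look-alike of the beaker alone.

How it is judged (in metres and radians):
On the way, in this order (a step that is already met when the one before it is completed fails the run):
1. the small beaker stands upright in the middle of the stage (foot within 13 mm of the centre), released (horizontal distance between beaker_base and stage_top below 0.013 m and z of beaker_base in the frame of stage_top between -0.006 and 0.006 m and angle between beaker's own z axis and vertical below 0.1 rad and linear speed of beaker below 0.02 m/s and contact force between the fingers and beaker below 0.1 N and z of probe_tip in the frame of holder below 0.05 m), for 0.2 s.
2. the thermometer is held clear above its holder (z of probe_tip in the frame of holder above 0.1 m and contact force between the fingers and probe above 1 N), for 0.1 s.
3. the thermometer is carried over the row of bottles (world y of probe_tip between -0.03 and 0.09 m and world x of probe_tip above 0.36 m and height (world z) of probe_tip above 0.1 m), for 0.02 s.
At the end, for the whole second after the job is handed in: Small beaker upright on the stage, foot within 13 mm of centre, not held; thermometer gripped, still, within 0.12 rad of upright, tip within 10 mm of the mouth's centre, 3 to 30 mm above the rim, touching nothing else; other beaker, flask, bottles upright, within 30 mm of their starts (horizontal distance between beaker_base and stage_top below 0.013 m and z of beaker_base in the frame of stage_top between -0.006 and 0.006 m and angle between beaker's own z axis and vertical below 0.1 rad and linear speed of each of beaker, probe below 0.02 m/s and contact force between the fingers and beaker below 0.1 N and horizontal distance between probe_tip and beaker_mouth below 0.01 m and z of probe_tip in the frame of beaker_mouth between 0.003 and 0.03 m and angle between probe's own z axis and vertical below 0.12 rad and contact force between the fingers and probe above 1 N and contact force between probe and beaker below 0.05 N and contact force between probe and stage below 0.05 N and contact force between probe and holder below 0.05 N and distance of each of big_beaker, bottle_tall, flask, bottle_short from where it was at the start of the episode below 0.03 m and angle between each of big_beaker, bottle_tall, flask, bottle_short's own z axis and vertical below 0.2 rad); the arm keeps its last pose, push and grip.
It fails at once if the thermometer touches the small beaker (contact force between probe and beaker above 0.2 N).
It fails at once if the small beaker is tipped by more than about 25 degrees (angle between beaker's own z axis and vertical above 0.45 rad).
It fails at once if the other beaker, the flask or a bottle of the row is knocked over or pushed away (distance of any of big_beaker, bottle_tall, flask, bottle_short from where it was at the start of the episode above 0.03 m or angle between any of big_beaker, bottle_tall, flask, bottle_short's own z axis and vertical above 0.4 rad).
It also fails if it takes over 67 s, if anything falls off the work surface, if the arm or the gripper's body presses on something with over 40 N, if the wrist force passes 120 N, or if a joint passes its speed limit or range.

### The arm

A 6-joint arm with a two-finger parallel gripper is mounted at the origin on the work surface; the furniture and walls round the work are solid. World frame = base frame: x ahead of the robot, y to its left, z up, the work surface at z = 0. Lengths are in mm, angles in degrees, forces in N, time in s.
With the tool pointing down it reaches from about 350 to 850 mm from the base axis. Payload 8.1 kg.
Tool frame: the origin (TCP) lies midway between the tips of the shut fingers; the grasp point (between the pads) lies hold_point_z behind it (hold_point_z is the distance from the TCP to the grasp point, in mm); z points along the fingers, x is the direction in which the jaws open and shut, and the axes are right-handed (so a half turn about z gives the same grasp; the last joint's range is limited). The gripper opens to 85 mm and grips with 20 to 120 N. Pads are 22 mm wide; open, the fingers measure 114 mm over their backs; the gripper's body (76 mm by 85 mm) begins 54 mm behind the grasp point. The pads swing forward as they close: fully open they stand 13 mm farther back than shut.
Start: joints at [-81.268, 7.471, 85.268, -0, 87.261, -4.893], TCP at [141.359, -583.115, 231.292] pointing down, gripper open.
Joint ranges: [-169.43, 169.43], [-51.17, 129.36], [1.28, 143.12], [-76.62, 256.62], [0, 156.53], [-152.29, 152.29]. Speed limits (degrees/s): [136.94, 136.94, 159.86, 180, 180, 180].

### API

Orientations are given as [roll, pitch, yaw] about the fixed x, y, z axes, in that order (R = Rz(yaw) Ry(pitch) Rx(roll)).
In Python, from bench import * gives the robot as it stands.
- The arm moves only by the shell command python3 -m pendant 'ROWS' [OPENING] [FORCE]. ROWS is JSON, a list that holds one entry, the list of rows, each a list of 4 numbers: the shift along the tool's x, y, z normalised to -1 to 1, where 1 is 0.02 m, then the turn about the tool's z normalised to -1 to 1, where 1 is 0.08 rad. A call has exactly 10 rows; each row shifts and turns the pose as measured when the row begins, along the tool's axes as they then stand; what a row does not reach is not made up. A row lasts 1/12 s, in which the tool goes at most 41.7 mm and 7.16 degrees, less where a joint would pass 70% of its speed; a pose out of reach is approached as far as the arm can. A call with a number of a shift or a turn outside -1 to 1 is refused whole. A call with a gripper value outside its range is refused whole. OPENING is the gripper's target within -1 to 1 (fully open at 1, half-way at 0, shut at -1), set as the call begins (- or left out, the last holds). The fingers move at their own pace and stop on an object; FORCE is the grip in N (left out, the last holds). Time passes only in rows, so rows that do not move let the fingers close, or fill a call up. It gives the time, the measured TCP pose, the force and the opening at its end, in the units of the state.
- sense(): the state, without advancing time (a new reading comes with each control period).
- snapshot(name): name is "side" or "top" or "wrist"; returns the picture (384x512x3 uint8, red, green, blue); there is no depth.
- calibration(name): a dict with "mtx" (3x3 intrinsics, pixels), "D" ([k1, k2, p1, p2, k3] as OpenCV has them; the pictures are not rectified), "world_to_cam" (4x4, takes a point from world to camera coordinates); the wrist camera has in their place "hand_eye" (4x4, takes a point from camera to tool coordinates, whose origin is the TCP and whose axes are the tool frame's). Camera axes: x right, y down, z forward; pixel columns grow to the right and rows downward; lengths in mm; the calibration is good to about 2 mm. A picture is of the moment at which its call begins: read the wrist's pose just before it. calibration takes no time and is no camera call.
- hand_in(): hands the job in, once; it reports no verdict.
The state is a dict: "time": time; "joint_pos": joint angles; "qd": joint speeds; "joint_efforts": joint torques, N m; "tool_pos": TCP position; "tcp_rot": TCP orientation; "ft_force": force on the tool from outside, world axes, zero at the start; "wrist_torque": the same for the moment, N m; "finger_gap": finger opening in mm.
Only numpy, scipy, OpenCV 4.12 (cv2) and the standard library are available. Lean on these libraries where they do the work, as an engineer would, in place of code of your own. Each camera call takes 0.05 s, during which the arm holds its last target.

## Working session

There is one attempt and no reset: what is moved stays moved. The work goes in short steps, Python scripts to look and compute and a shell command to move; the robot and the scene stay as the last step left them, time stands still between calls to the robot, and variables do not carry over. Pictures are saved under pics/ and viewed, and the job is handed in when it is done.

```bash
ls; mkdir -p pics; python3 - <<'E'
from bench import *
import cv2
s=sense();print(s)
for n in("side","top","wrist"):
    cv2.imwrite(f"pics/{n}0.png",snapshot(n)[:,:,::-1]);print(n,calibration(n))
E
```

```text
pics
{'time': 0.0, 'joint_pos': array([-8.12673546e+01,  7.51441780e+00,  8.53309452e+01, -1.20832081e-03,
        8.72623122e+01, -4.89342969e+00]), 'qd': array([-0.03783106,  0.05399908, -0.00453188,  0.01506985,  0.00866069,
       -0.1021889 ]), 'joint_efforts': array([-1.67525868e-03, -5.69396389e+01, -5.00557995e+01, -4.07881880e-04,
        1.44922215e-02,  1.80596112e-05]), 'tool_pos': array([ 141.27479136, -582.54787587,  230.23567481]), 'tcp_rot': array([-1.79992017e+02,  1.07385743e-01, -7.63738586e+01]), 'ft_force': array([-0.69639847,  0.10369735, -0.24788473]), 'wrist_torque': array([-0.03805667,  0.00422989,  0.02759968]), 'finger_gap': 85.18425638165924}
side {'mtx': array([[398.13587483,   0.        , 256.2576352 ],
       [  0.        , 398.13587483, 190.68216145],
       [  0.        ,   0.        ,   1.        ]]), 'D': array([-0.08550122,  0.        ,  0.        ,  0.        ,  0.        ]), 'world_to_cam': array([[-9.84528710e-01, -1.74834611e-01, -1.16652590e-02,
         4.02491376e+02],
       [-1.34621491e-01,  7.97335042e-01, -5.88331441e-01,
         3.301
[... 684 characters left out ...]
1.60795361e+03],
       [ 0.00000000e+00,  0.00000000e+00,  0.00000000e+00,
         1.00000000e+00]])}
wrist {'mtx': array([[276.54625794,   0.        , 251.76826073],
       [  0.        , 276.54625794, 191.92998322],
       [  0.        ,   0.        ,   1.        ]]), 'D': array([-0.0302492,  0.       ,  0.       ,  0.       ,  0.       ]), 'hand_eye': array([[ 9.99999520e-01,  5.40599763e-04,  8.17301881e-04,
         3.11913070e-01],
       [-7.76055355e-04,  9.46159025e-01,  3.23701246e-01,
        -8.34828199e+01],
       [-5.98304734e-04, -3.23701725e-01,  9.46158991e-01,
        -1.41989591e+02],
       [ 0.00000000e+00,  0.00000000e+00,  0.00000000e+00,
         1.00000000e+00]])}
```

```bash
python3 - <<'E'
import bench
print([x for x in dir(bench) if not x.startswith('__')]); print(getattr(bench,'hold_point_z',None))
E
```

```text
['PlanningError', 'calibration', 'hand_in', 'hold_point_z', 'sense', 'snapshot']
18.700000000000003
```

View pics/side0.png

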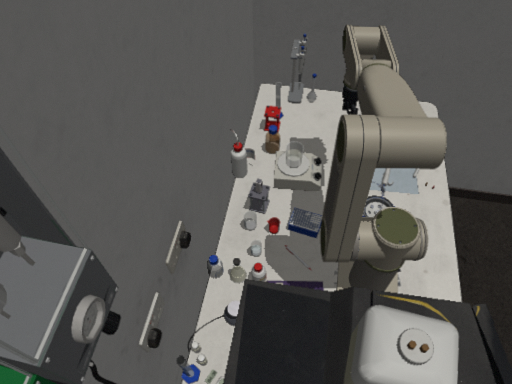

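View pics/top0.png

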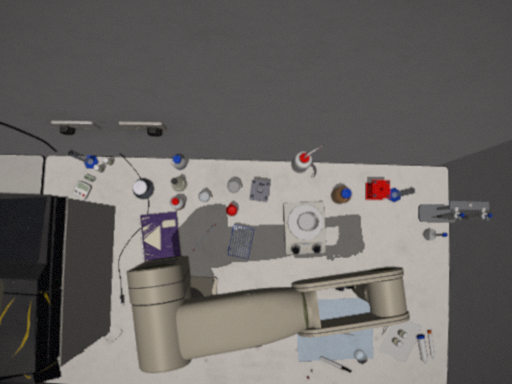

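View pics/wrist0.png

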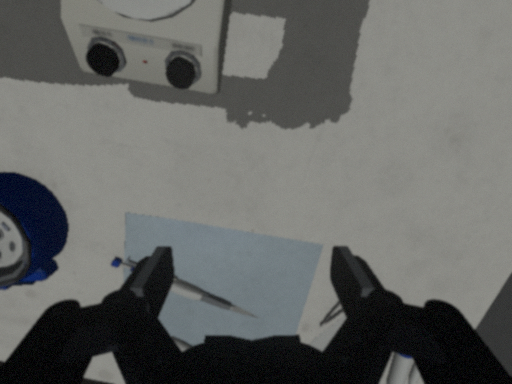

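```bash
python3 - <<'E'
import cv2
t=cv2.imread('pics/top0.png')[145:225,110:290];cv2.imwrite('pics/tc.png',cv2.resize(t,None,fx=4.4,fy=4.4,interpolation=cv2.INTER_CUBIC))
t=cv2.imread('pics/side0.png')[170:330,190:330];cv2.imwrite('pics/sc.png',cv2.resize(t,None,fx=3.7,fy=3.7,interpolation=cv2.INTER_CUBIC))
E
```

```text
(no output)
```

View pics/tc.png

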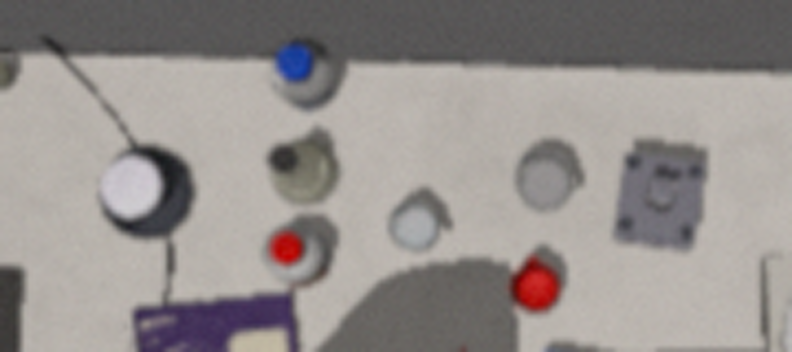

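View pics/sc.png

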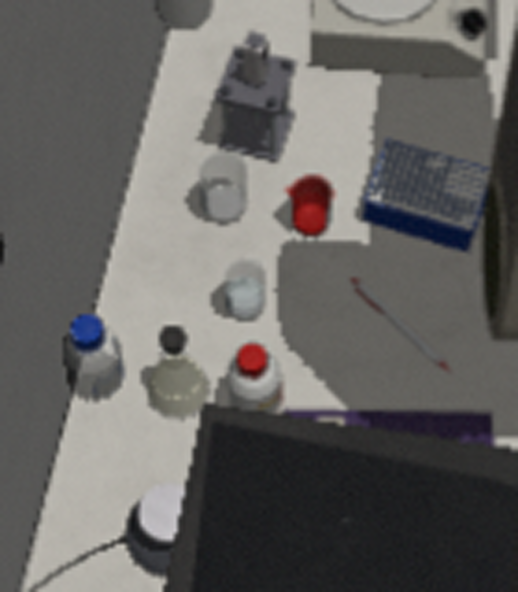

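```bash
cat > h.py <<'E'
from bench import *
import numpy as np,cv2
from scipy.spatial.transform import Rotation as Ro
def T_wrist(s):
    T=np.eye(4);T[:3,:3]=Ro.from_euler('xyz',s['tcp_rot'],degrees=True).as_matrix();T[:3,3]=s['tool_pos'];return T
def cam2w(n,s=None):
    c=calibration(n)
    return c,(np.linalg.inv(c['world_to_cam']) if n!='wrist' else T_wrist(s)@c['hand_eye'])
def px2w(n,p,z,s=None):
    c,T=cam2w(n,s)
    u=cv2.undistortPoints(np.array([[p]],float),c['mtx'],c['D'])[0,0]
    d=T[:3,:3]@[u[0],u[1],1];o=T[:3,3];return o+d*(z-o[2])/d[2]
def w2px(n,P,s=None):
    c,T=cam2w(n,s);T=np.linalg.inv(T)
    return cv2.projectPoints(np.array(P,float).reshape(-1,3),cv2.Rodrigues(T[:3,:3])[0],T[:3,3],c['mtx'],c['D'])[0][:,0]
E
python3 - <<'E'
from h import *
f=lambda x,y:(110+(x+.5)/4.4-.5,145+(y+.5)/4.4-.5)
for n,p,z in [('stage',(132,186),60),('stagefoot',(147,193),10),('beaker top',(414,224),61),('beaker bot',(417,219),0),('big',(547,178),35),('plate',(660,193),100),('handle',(665,190),168),('tallcap',(295,62),105),('flask',(285,158),118),('short',(288,248),100),('short b',(300,252),50),('red',(537,288),61)]:
    print(n,px2w('top',f(*p),z).round(0))
g=lambda x,y:(190+(x+.5)/3.7-.5,170+(y+.5)/3.7-.5)
for n,p,z in [('beaker rim',(246,278),61),('beaker bot',(243,303),0),('plate',(256,80),100),('handle top',(258,42),168),('stage',(165,515),60),('red cap',(252,357),100),('blue',(87,330),105),('blk',(173,338),118)]:
    print('side',n,px2w('side',g(*p),z).round(0))
E
```

```text
stage [447. 195.  60.]
stagefoot [445. 195.  10.]
beaker top [421. -54.  61.]
beaker bot [430. -49.   0.]
big [ 467. -167.   35.]
plate [ 450. -266.  100.]
handle [ 446. -268.  168.]
tallcap [553.  48. 105.]
flask [469.  51. 118.]
short [394.  48. 100.]
short b [394.  46.  50.]
red [ 368. -162.   61.]
side beaker rim [417. -49.  61.]
side beaker bot [422. -52.   0.]
side plate [ 444. -263.  100.]
side handle top [ 441. -262.  168.]
side stage [447. 202.  60.]
side red cap [393.  53. 100.]
side blue [551.  54. 105.]
side blk [467.  55. 118.]
```

```bash
for i in 1 2; do :; done; python3 -m pendant '[[[-1,-0.88,0,0],[-1,-0.88,0,0],[-1,-0.88,0,0],[-1,-0.88,0,0],[-1,-0.88,0,0],[-1,-0.88,0,0],[-1,-0.88,0,0],[-1,-0.88,0,0],[-1,-0.88,0,0],[-1,-0.88,0,0]]]' 1 40
```

```text
time: 0.98
tool_pos: [266.0, -338.5, 225.6]
tcp_rot: [179.9, 0.5, -76.8]
ft_force: [0.9, -0.2, 0.8]
finger_gap: 85.4
```

```bash
python3 -m pendant '[[[-1,-0.88,-0.02,0],[-1,-0.88,-0.02,0],[-1,-0.88,-0.02,0],[-1,-0.88,-0.02,0],[-1,-0.88,-0.02,0],[-1,-0.88,-0.02,0],[-1,-0.88,0,0],[-1,-0.88,0,0],[-1,-0.88,0,0],[-0.5,-0.4,0,0]]]'
python3 - <<'E'
from h import *
s=sense();cv2.imwrite('pics/w1.png',snapshot('wrist')[:,:,::-1]);print(s['tool_pos'],s['tcp_rot'],s['joint_pos'])
print(w2px('wrist',[[421,-50,61],[421,-50,0],[394,48,100],[467,-167,0]],s))
E
```

```text
time: 1.82
tool_pos: [387.9, -100.9, 227.9]
tcp_rot: [180.0, 0.6, -76.8]
ft_force: [-0.1, -0.8, -0.5]
finger_gap: 85.3
[ 387.92072849 -100.91904865  227.91651944] [179.96013466   0.56595075 -76.83973983] [-22.32296173 -24.66080641 114.58183254   0.43771464  90.43994464
  54.51856338]
[[214.77119153 135.25516724]
 [221.08374466 129.22745786]
 [107.16356381 144.69242447]
 [316.76113528 115.21732239]]
```

View pics/w1.png

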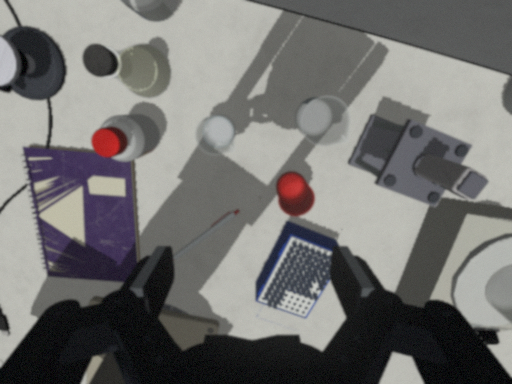

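```bash
python3 - <<'E'
import cv2
a=cv2.imread('pics/w1.png')
t=a[100:170,180:260];cv2.imwrite('pics/w1b.png',cv2.resize(t,None,fx=8,fy=8,interpolation=cv2.INTER_CUBIC))
t=a[100:210,340:500];cv2.imwrite('pics/w1h.png',cv2.resize(t,None,fx=5,fy=5,interpolation=cv2.INTER_CUBIC))
E
```

```text
(no output)
```

View pics/w1b.png

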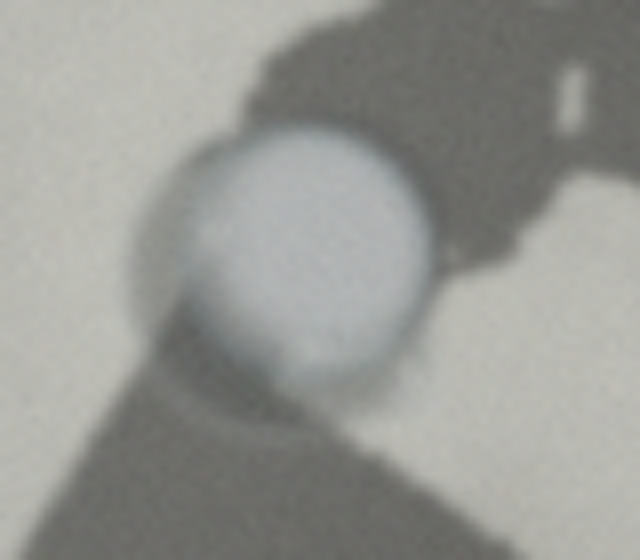

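View pics/w1h.png

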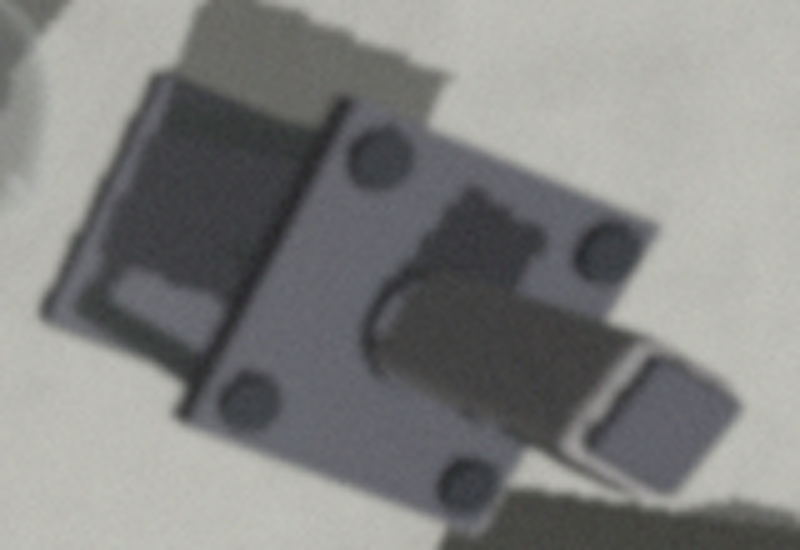

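```bash
python3 - <<'E'
from h import *
s=sense()
f=lambda x,y,z,a,b:px2w('wrist',(a+(x+.5)/z-.5,b+(y+.5)/z-.5),h,s).round(1)
h=1;print('foot',f(312,258,8,180,100))
h=61;print('rim',f(283,280,8,180,100))
h=100
for c in [(345,98),(660,228),(480,530),(185,415),(380,158),(608,252),(467,487),(249,400)]:print('plate',f(*c,5,340,100))
h=168
for c in [(650,335),(742,405),(670,495),(560,440)]:print('cap',f(*c,5,340,100))
T=T_wrist(s)
print('tool delta', (np.linalg.inv(T)@[422,-50,150,1]))
E
```

```text
foot [417.4 -46.3   1. ]
rim [422.1 -48.8  61. ]
plate [ 485.4 -229.5  100. ]
plate [ 477.3 -300.9  100. ]
plate [ 409.8 -293.6  100. ]
plate [ 418.9 -222.8  100. ]
plate [ 476.5 -240.7  100. ]
plate [ 470.5 -292.9  100. ]
plate [ 418.  -286.6  100. ]
plate [ 425.  -234.4  100. ]
cap [ 460.3 -252.1  168. ]
cap [ 453.7 -271.7  168. ]
cap [ 437.5 -267.6  168. ]
cap [ 441.7 -246.1  168. ]
tool delta [-40.04442895 -44.25409126  78.32878518   1.        ]
```

```bash
python3 -m pendant '[[[-0.5,-0.5,0.6,0],[-0.5,-0.6,1,0],[-0.5,-0.6,1,0],[-0.4,-0.4,0.9,0],[-0.1,-0.1,0.4,0],[0,0,0,0],[0,0,0,0],[0,0,0,0],[0,0,0,0],[0,0,0,0]]]'
python3 - <<'E'
from h import *
s=sense();a=snapshot('wrist')[:,:,::-1];cv2.imwrite('pics/w2.png',a);print(s['tool_pos'],s['tcp_rot'])
x,y=w2px('wrist',[[420,-48,40]],s)[0].astype(int);print(x,y)
x0,y0=max(x-60,0),max(y-60,0);print(x0,y0)
cv2.imwrite('pics/w2b.png',cv2.resize(a[y0:y0+120,x0:x0+120],None,fx=5,fy=5,interpolation=cv2.INTER_CUBIC))
E
```

```text
time: 2.7
tool_pos: [423.0, -50.8, 150.5]
tcp_rot: [-179.9, 0.4, -76.6]
ft_force: [0.7, 0.1, -0.7]
finger_gap: 85.4
[423.01762435 -50.78842091 150.53207376] [-179.90346785    0.35803973  -76.63346443]
248 191
188 131
```

View pics/w2b.png

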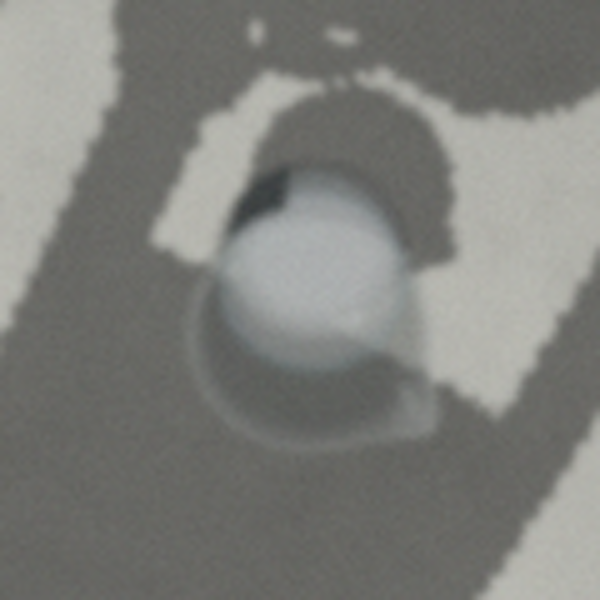

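```bash
cat > ov.py <<'E'
from h import *
def beaker_overlay(img,s,x,y,yaw,crop,z0=0,out='pics/ov.png',k=5):
    x0,y0,w,hh=crop
    im=cv2.resize(img[y0:y0+hh,x0:x0+w],None,fx=k,fy=k,interpolation=cv2.INTER_CUBIC)
    R=Ro.from_euler('z',yaw,degrees=True).as_matrix();t=np.linspace(0,2*np.pi,60);C=np.c_[np.cos(t),np.sin(t),0*t]
    for c,r,z,col in [((-1,3),20,0,(0,0,255)),((0,0),21,61,(0,255,0)),((0,0),19,61,(0,255,255))]:
        P=(np.array([*c,z])+C*r)@R.T+[x,y,z0]
        p=(w2px('wrist',P,s)-[x0,y0]+.5)*k-.5
        cv2.polylines(im,[p.round().astype(int)],True,col,1)
    P=np.array([[0,-25,61],[0,0,61]])@R.T+[x,y,z0];p=((w2px('wrist',P,s)-[x0,y0]+.5)*k-.5).round().astype(int)
    cv2.circle(im,tuple(map(int,p[0])),4,(255,0,255),-1);cv2.imwrite(out,im)
E
python3 - <<'E'
from ov import *
s=sense()
f=lambda x,y,h:px2w('wrist',(188+(x+.5)/5-.5,131+(y+.5)/5-.5),h,s).round(1)
print('foot',f(314,270,0),'rim',f(306,332,61))
print('spout',f(437,425,61))
print('rim pts',f(190,330,61),f(310,450,61),f(428,330,61))
beaker_overlay(cv2.imread('pics/w2.png'),s,421,-50,-24.6,(188,131,120,120))
E
```

```text
foot [415.2 -50.8   0. ] rim [422.2 -48.3  61. ]
spout [410.2 -75.7  61. ]
rim pts [417.7 -28.2  61. ] [400.  -54.3  61. ] [427.7 -69.4  61. ]
```

View pics/ov.png

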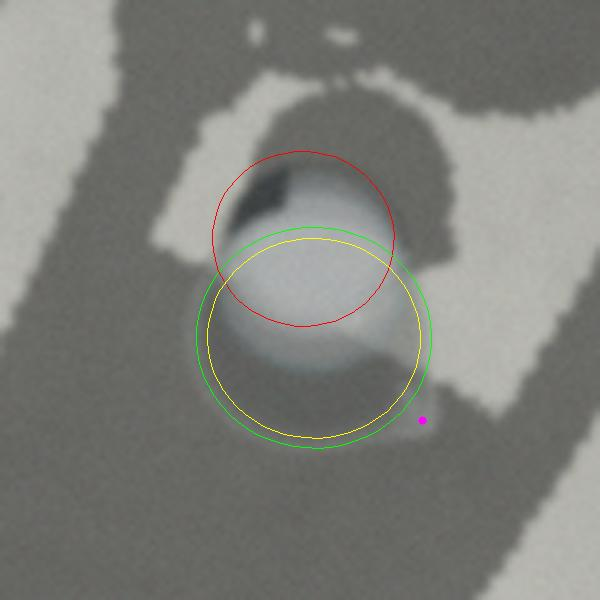

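```bash
python3 -m pendant '[[[0,0,0.3,-1],[0,0,0.5,-1],[0,0,0.5,-1],[0,0,0.5,-1],[0,0,0.5,-1],[0,0,0.4,-1],[0,0,0,-1],[0,0,0,-1],[0,0,0,-1],[0,0,0,-1]]]'
cat > d.py <<'E'
import sys
from h import *
s=sense();a=list(map(float,sys.argv[1:]))
T=T_wrist(s);print('TCP',s['tool_pos'].round(1),'yaw',round(s['tcp_rot'][2],2),'rp',s['tcp_rot'][:2].round(2),'gap',round(s['finger_gap'],1))
print('tool delta units of 20mm',((np.linalg.inv(T)@[*a[:3],1])[:3]/20).round(2),'turn rows',round(-np.radians(a[3]-s['tcp_rot'][2])/.08,2) if len(a)>3 else '')
E
python3 d.py 421 -49 21 -22
```

```text
time: 3.58
tool_pos: [428.1, -55.3, 102.5]
tcp_rot: [-179.5, -0.7, -29.1]
ft_force: [0.5, -0.4, -0.3]
finger_gap: 85.5
TCP [428.1 -55.3 102.5] yaw -29.1 rp [-179.48   -0.69] gap 85.5
tool delta units of 20mm [-0.52 -0.07  4.07] turn rows -1.55
```

```bash
python3 -m pendant '[[[-0.25,0,0,-0.5],[-0.25,0,0,-0.5],[0,0,0,-0.5],[0,0,0,0],[0,0,0,0],[0,0,0,0],[0,0,0,0],[0,0,0,0],[0,0,0,0],[0,0,0,0]]]'
python3 d.py 421 -49 21 -22
python3 - <<'E'
from ov import *
s=sense();a=snapshot('wrist')[:,:,::-1];cv2.imwrite('pics/w3.png',a)
x,y=w2px('wrist',[[421,-49,40]],s)[0].astype(int);x0,y0=x-75,max(y-75,0)
beaker_overlay(a,s,421,-49,-22,(x0,y0,150,150),k=4)
cv2.imwrite('pics/w3b.png',cv2.resize(a[y0:y0+150,x0:x0+150],None,fx=4,fy=4,interpolation=cv2.INTER_CUBIC))
im=np.hstack([cv2.imread('pics/ov.png'),cv2.imread('pics/w3b.png')]);cv2.imwrite('pics/w3c.png',cv2.resize(im,(800,400)));print(x0,y0)
E
```

```text
time: 4.42
tool_pos: [421.9, -53.3, 107.0]
tcp_rot: [-179.5, -1.2, -22.0]
ft_force: [0.9, -0.1, 0.9]
finger_gap: 85.2
TCP [421.9 -53.3 107. ] yaw -22.03 rp [-179.54   -1.22] gap 85.2
tool delta units of 20mm [-0.22 -0.15  4.3 ] turn rows -0.01
171 126
```

View pics/w3c.png

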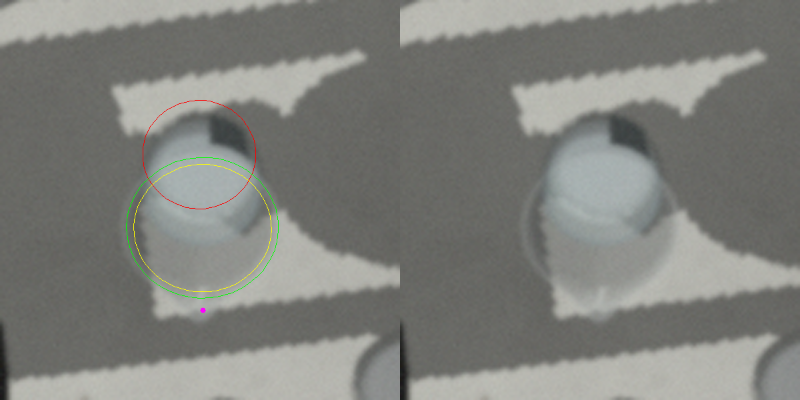

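```bash
python3 -m pendant '[[[-0.14,-0.1,0.3,0],[-0.13,-0.08,0.6,0],[0,0,0.7,0],[0,0,0.7,0],[0,0,0.7,0],[0,0,0.5,0],[0,0,0.3,0],[0,0,0,0],[0,0,0,0],[0,0,0,0]]]'
python3 d.py 420 -48.6 21 -22
```

```text
time: 5.3
tool_pos: [418.4, -46.0, 25.4]
tcp_rot: [-179.5, -1.2, -22.1]
ft_force: [-0.6, -0.1, 0.0]
finger_gap: 85.0
TCP [418.4 -46.   25.4] yaw -22.06 rp [-179.52   -1.15] gap 85.0
tool delta units of 20mm [0.12 0.09 0.22] turn rows -0.01
```

```bash
python3 -m pendant '[[[0.1,0.08,0.25,0],[0,0,0.05,0],[0,0,0,0],[0,0,0,0],[0,0,0,0],[0,0,0,0],[0,0,0,0],[0,0,0,0],[0,0,0,0],[0,0,0,0]]]' -1 30
python3 d.py 420 -48.6 21 -22
```

```text
time: 6.13
tool_pos: [422.2, -49.1, 21.7]
tcp_rot: [-179.5, -1.4, -22.1]
ft_force: [0.2, -0.3, -0.9]
finger_gap: 41.9
TCP [422.2 -49.1  21.7] yaw -22.08 rp [-179.48   -1.43] gap 41.9
tool delta units of 20mm [-0.11  0.02  0.03] turn rows -0.02
```

```bash
python3 -m pendant '[[[0,0,-0.3,0],[0,0,-0.6,0],[0,0,-1,0],[0,0,-1,0],[0,0,-1,0],[0,0,-1,0],[0,0,-1,0],[0,0,-1,0],[0,0,-1,0],[0,0,-0.6,0]]]'
python3 d.py 447 198 205 -22
python3 - <<'E'
from h import *
cv2.imwrite('pics/w4.png',snapshot('wrist')[:,:,::-1])
E
```

```text
time: 6.97
tool_pos: [413.4, -47.9, 198.6]
tcp_rot: [-179.6, -1.0, -22.1]
ft_force: [1.4, -0.7, 0.4]
finger_gap: 41.9
TCP [413.4 -47.9 198.6] yaw -22.07 rp [-179.55   -0.96] gap 41.9
tool delta units of 20mm [ -3.06 -12.03  -0.28] turn rows -0.01
```

View pics/w4.png

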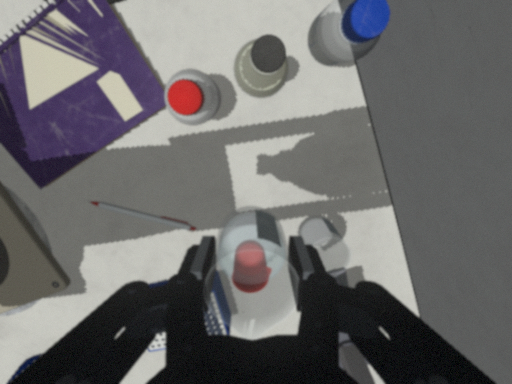

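```bash
python3 -m pendant '[[[-0.15,-0.5,-0.1,0],[-0.25,-0.9,-0.1,0],[-0.25,-1,-0.05,0],[-0.25,-1,0,0],[-0.25,-1,0,0],[-0.25,-1,0,0],[-0.25,-0.9,0,0],[-0.15,-0.5,0,0],[0,0,0,0],[0,0,0,0]]]'
python3 d.py 447 198 205 -22
python3 - <<'E'
from h import *
cv2.imwrite('pics/w5.png',snapshot('wrist')[:,:,::-1])
E
```

```text
time: 7.85
tool_pos: [432.2, 96.7, 206.3]
tcp_rot: [-179.6, -1.3, -22.2]
ft_force: [-0.1, -0.8, -1.1]
finger_gap: 41.5
TCP [432.2  96.7 206.3] yaw -22.21 rp [-179.55   -1.31] gap 41.5
tool delta units of 20mm [-1.23 -4.97  0.07] turn rows -0.04
```

View pics/w5.png

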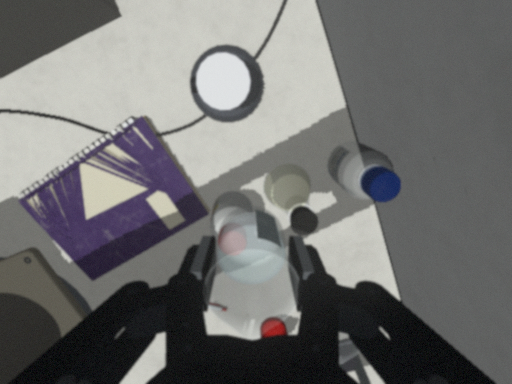

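```bash
python3 - <<'E'
from h import *
s=sense();a=cv2.imread('pics/w5.png');g=a[40:125,180:270].astype(int)
print(g[40,::4].tolist())
m=(g.min(2)>195).astype(np.uint8);n,l,st,ce=cv2.connectedComponentsWithStats(m)
i=l[42,43];print(st[i])
c=max(cv2.findContours((l==i).astype(np.uint8),0,1)[0],key=len)
e=cv2.fitEllipse(c);print(e)
p=np.array(e[0])+[180,40];print(p,px2w('wrist',p,60,s))
pts=np.array([px2w('wrist',q[0]+[180,40],60,s)[:2] for q in c]);print(cv2.minEnclosingCircle(pts.astype(np.float32)))
# foot dark disc, r 43
d=(g.max(2)<95).astype(np.uint8)
cv2.imwrite('pics/m.png',np.hstack([m,d])*255)
E
```

```text
[[194, 204, 204], [197, 205, 204], [185, 191, 192], [58, 57, 54], [169, 167, 165], [228, 227, 224], [225, 225, 223], [226, 225, 223], [227, 226, 223], [226, 225, 222], [225, 223, 221], [226, 226, 222], [226, 225, 222], [226, 224, 222], [226, 225, 223], [226, 225, 223], [226, 224, 221], [224, 222, 219], [75, 75, 72], [68, 69, 66], [68, 68, 66], [176, 182, 183], [197, 204, 204]]
[  17   13   53   56 2320]
((42.69341278076172, 40.79201126098633), (51.56430435180664, 55.40387725830078), 167.0430908203125)
[222.69341278  80.79201126] [447.0309247  198.25599811  60.        ]
((446.78759765625, 197.56777954101562), 25.765872955322266)
```

```bash
python3 -m pendant '[[[-0.2,-0.6,0,0],[-0.25,-1,0,0],[-0.25,-1,0,0],[-0.25,-0.9,0,0],[-0.2,-0.7,0,0],[-0.1,-0.35,0,0],[0,0,0,0],[0,0,0,0],[0,0,0,0],[0,0,0,0]]]'
python3 d.py 446.8 194.8 120 -22
```

```text
time: 8.73
tool_pos: [444.2, 184.2, 204.7]
tcp_rot: [-179.8, -1.3, -22.8]
ft_force: [-0.1, -0.2, -0.1]
finger_gap: 41.7
TCP [444.2 184.2 204.7] yaw -22.81 rp [-179.81   -1.31] gap 41.7
tool delta units of 20mm [-0.18 -0.52  4.23] turn rows -0.18
```

```bash
python3 -m pendant '[[[-0.1,-0.25,0.3,-0.1],[-0.1,-0.25,0.6,0],[0,0,0.8,0],[0,0,0.8,0],[0,0,0.8,0],[0,0,0.7,0],[0,0,0.5,0],[0,0,0.3,0],[0,0,0,0],[0,0,0,0]]]'
python3 d.py 446.8 194.8 82 -22
python3 - <<'E'
from h import *
cv2.imwrite('pics/w6.png',snapshot('wrist')[:,:,::-1])
cv2.imwrite('pics/s6.png',snapshot('side')[:,:,::-1])
cv2.imwrite('pics/t6.png',snapshot('top')[:,:,::-1])
E
```

```text
time: 9.57
tool_pos: [445.3, 194.0, 98.3]
tcp_rot: [-179.9, -1.2, -22.5]
ft_force: [0.5, 0.5, -0.6]
finger_gap: 42.0
TCP [445.3 194.   98.3] yaw -22.49 rp [-179.87   -1.24] gap 42.0
tool delta units of 20mm [ 0.03 -0.06  0.81] turn rows -0.11
```

View pics/w6.png

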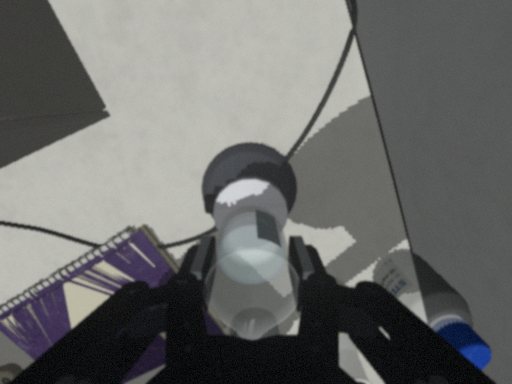

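View pics/t6.png

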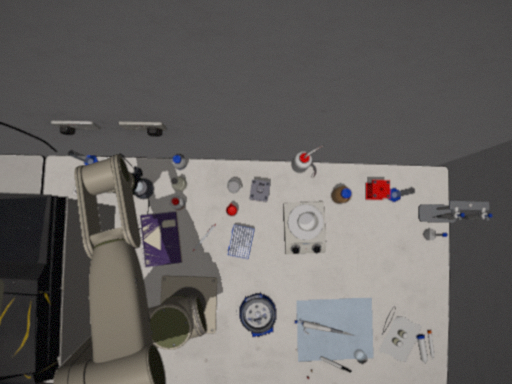

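```bash
python3 - <<'E'
from ov import *
s=sense();a=cv2.imread('pics/w6.png')
T=T_wrist(s);o=s['tool_pos']
beaker_overlay(a,s,o[0]-.3,o[1],-22.5,(175,130,150,150),z0=o[2]-21.7,k=4)
im=cv2.imread('pics/ov.png');t=np.linspace(0,6.28,60)
for r,z,col in [(27,60,(255,0,0)),(43,8,(255,255,0))]:
    p=(w2px('wrist',np.c_[447+r*np.cos(t),198+r*np.sin(t),t*0+z],s)-[175,130]+.5)*4
    cv2.polylines(im,[p.astype(int)],True,col,1)
cv2.imwrite('pics/ov6.png',im)
E
```

```text
(no output)
```

View pics/ov6.png

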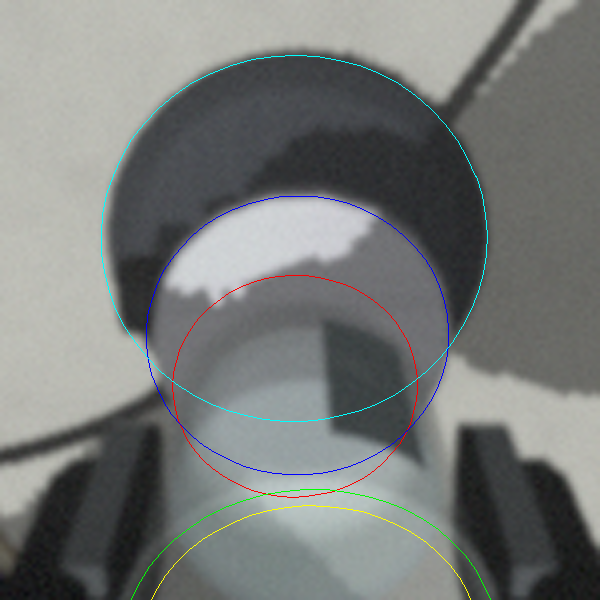

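```bash
python3 -m pendant '[[[0,-0.04,0.25,0],[0,0,0.25,0],[0,0,0.15,0],[0,0,0.06,0],[0,0,0.04,0],[0,0,0,0],[0,0,0,0],[0,0,0,0],[0,0,0,0],[0,0,0,0]]]'
python3 d.py 446.8 194.8 82 -22
```

```text
time: 10.55
tool_pos: [449.3, 195.7, 86.0]
tcp_rot: [-179.6, -1.6, -22.5]
ft_force: [0.3, -0.3, 0.1]
finger_gap: 42.1
TCP [449.3 195.7  86. ] yaw -22.5 rp [-179.58   -1.59] gap 42.1
tool delta units of 20mm [-0.1   0.09  0.2 ] turn rows -0.11
```

```bash
python3 -m pendant '[[[-0.1,0.05,0.08,0],[0,0,0.06,0],[0,0,0.04,0],[0,0,0,0],[0,0,0,0],[0,0,0,0],[0,0,0,0],[0,0,0,0],[0,0,0,0],[0,0,0,0]]]'
python3 d.py 446.8 194.8 82 -22
```

```text
time: 11.38
tool_pos: [447.1, 195.6, 82.2]
tcp_rot: [-179.6, -1.6, -22.5]
ft_force: [0.7, -0.0, -0.5]
finger_gap: 41.7
TCP [447.1 195.6  82.2] yaw -22.51 rp [-179.57   -1.61] gap 41.7
tool delta units of 20mm [0.   0.04 0.01] turn rows -0.11
```

```bash
python3 -m pendant '[[[0,0.03,0.05,0],[0,0,0.03,0],[0,0,0.02,0],[0,0,0,0],[0,0,0,0],[0,0,0,0],[0,0,0,0],[0,0,0,0],[0,0,0,0],[0,0,0,0]]]'
python3 d.py 446.8 194.8 82 -22
python3 - <<'E'
from h import *
a=snapshot('side')[:,:,::-1];cv2.imwrite('pics/s7.png',cv2.resize(a[270:350,190:290],None,fx=6,fy=6,interpolation=cv2.INTER_CUBIC))
E
```

```text
time: 12.22
tool_pos: [447.2, 195.1, 81.2]
tcp_rot: [-179.5, -1.6, -22.5]
ft_force: [-0.3, -0.1, 0.9]
finger_gap: 41.9
TCP [447.2 195.1  81.2] yaw -22.51 rp [-179.54   -1.63] gap 41.9
tool delta units of 20mm [-0.01  0.02 -0.04] turn rows -0.11
```

View pics/s7.png

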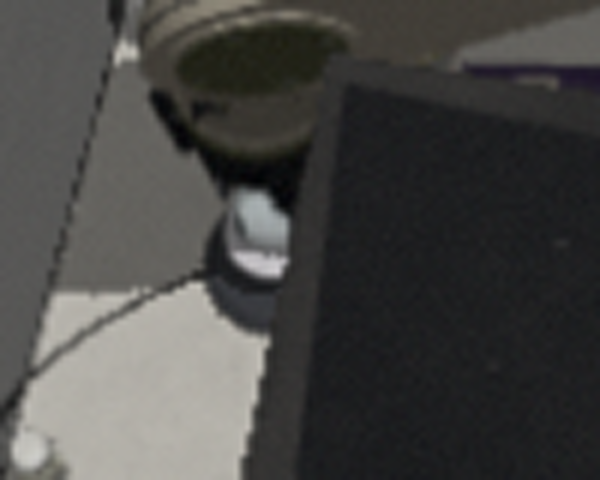

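```bash
python3 -m pendant '[[[0,0,0.06,0],[0,0,0.04,0],[0,0,0.02,0],[0,0,0,0],[0,0,0,0],[0,0,0,0],[0,0,0,0],[0,0,0,0],[0,0,0,0],[0,0,0,0]]]'
python3 d.py 446.8 194.8 82 -22
```

```text
time: 13.1
tool_pos: [447.5, 195.2, 81.2]
tcp_rot: [-179.5, -1.6, -22.5]
ft_force: [-1.2, 0.3, 2.6]
finger_gap: 42.0
TCP [447.5 195.2  81.2] yaw -22.49 rp [-179.54   -1.62] gap 42.0
tool delta units of 20mm [-0.02  0.03 -0.04] turn rows -0.11
```

Contact felt (2.6 N at the expected height). Release.

```bash
python3 -m pendant '[[[0,0,0,0],[0,0,0,0],[0,0,0,0],[0,0,0,0],[0,0,0,0],[0,0,0,0],[0,0,0,0],[0,0,0,0],[0,0,0,0],[0,0,0,0]]]' 1
python3 d.py 446.8 194.8 205 -22
```

```text
time: 13.93
tool_pos: [447.4, 195.2, 80.6]
tcp_rot: [-179.5, -1.6, -22.5]
ft_force: [0.7, 1.0, -0.0]
finger_gap: 85.6
TCP [447.4 195.2  80.6] yaw -22.49 rp [-179.54   -1.62] gap 85.6
tool delta units of 20mm [ 0.15 -0.02 -6.22] turn rows -0.11
```

```bash
python3 -m pendant '[[[0,0,-0.2,0],[0.02,0,-0.4,0],[0.02,0,-0.6,0],[0.02,0,-0.8,0],[0.02,0,-1,0],[0.02,0,-1,0],[0,0,-1,0],[0,0,-1,0],[0,0,-0.6,0],[0,0,0,0]]]'
python3 d.py 446.8 194.8 205 -22
python3 - <<'E'
from ov import *
s=sense();a=snapshot('wrist')[:,:,::-1];cv2.imwrite('pics/w8.png',a);
R=Ro.from_euler('z',-22.5,degrees=True).as_matrix();o=np.array([447.4,195.2,0])-R@[0,.4,0];print(o, o+R@[-1,3,0])
x,y=w2px('wrist',[[447,197,90]],s)[0].astype(int);print(x,y)
beaker_overlay(a,s,o[0],o[1],-22.5,(x-70,y-70,140,140),z0=60,k=4)
im=cv2.imread('pics/ov.png');t=np.linspace(0,6.28,60)
for r,z,col in [(27,60,(255,0,0)),(43,8,(255,255,0))]:
    p=(w2px('wrist',np.c_[447+r*np.cos(t),198+r*np.sin(t),t*0+z],s)-[x-70,y-70]+.5)*4
    cv2.polylines(im,[p.astype(int)],True,col,1)
cv2.imwrite('pics/ov8.png',im)
E
```

```text
time: 14.77
tool_pos: [444.3, 194.5, 223.6]
tcp_rot: [-179.5, -1.6, -22.5]
ft_force: [0.2, 0.8, -0.1]
finger_gap: 85.5
TCP [444.3 194.5 223.6] yaw -22.49 rp [-179.55   -1.62] gap 85.5
tool delta units of 20mm [ 0.08 -0.05  0.93] turn rows -0.11
[447.24692663 194.83044819   0.        ] [447.47109739 197.98477022   0.        ]
249 179
```

View pics/ov8.png

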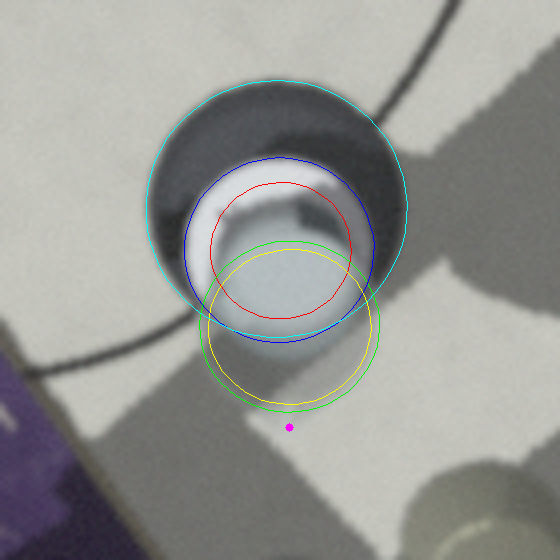

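View pics/w8.png

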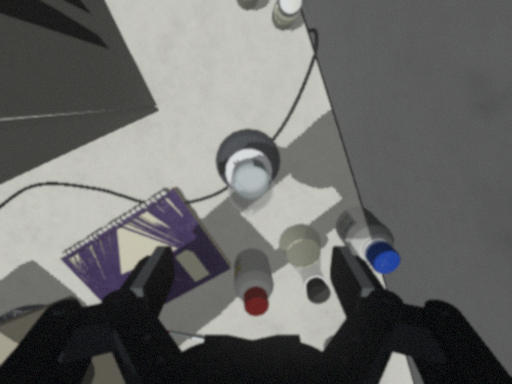

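```bash
python3 -m pendant '[[[0.2,0.5,0,0],[0.4,0.95,0,0],[0.4,0.95,0,0],[0.4,0.95,0,0],[0.4,0.95,0,0],[0.4,0.95,0,0],[0.4,0.95,0,0],[0.4,0.95,0,0],[0.4,0.95,0,0],[0.4,0.95,0,0]]]'
python3 d.py 447 -240 225 -16
```

```text
time: 15.65
tool_pos: [437.3, -12.6, 210.6]
tcp_rot: [180.0, -0.7, -22.1]
ft_force: [-0.1, 0.7, -0.3]
finger_gap: 85.4
TCP [437.3 -12.6 210.6] yaw -22.07 rp [179.97  -0.67] gap 85.4
tool delta units of 20mm [ 4.73 10.36 -0.66] turn rows -1.32
```

```bash
python3 -m pendant '[[[0.47,0.95,-0.1,-0.3],[0.47,0.95,-0.1,-0.3],[0.47,0.95,-0.1,-0.3],[0.47,0.95,-0.1,-0.3],[0.45,0.95,-0.1,0],[0.43,0.95,-0.05,0],[0.4,0.95,0,0],[0.4,0.9,0,0],[0.3,0.7,0,0],[0.2,0.4,0,0]]]'
python3 d.py 447 -240 225 -16
python3 - <<'E'
from h import *
s=sense();a=snapshot('wrist')[:,:,::-1];cv2.imwrite('pics/w9.png',a)
print(w2px('wrist',[[447.5,-264,100],[447.5,-264,168]],s))
E
```

```text
time: 16.48
tool_pos: [447.8, -217.4, 206.7]
tcp_rot: [179.9, 0.7, -16.5]
ft_force: [0.5, 0.7, -0.4]
finger_gap: 85.1
TCP [ 447.8 -217.4  206.7] yaw -16.53 rp [179.88   0.72] gap 85.1
tool delta units of 20mm [ 0.27  1.1  -0.92] turn rows -0.11
[[265.63487153 232.13919349]
 [268.6211798  272.99472768]]
```

View pics/w9.png

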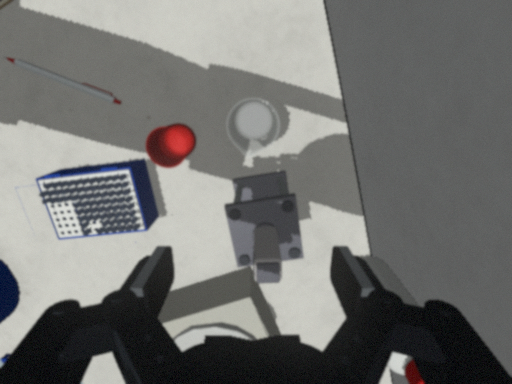

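```bash
python3 - <<'E'
import cv2
a=cv2.imread('pics/w9.png')[180:290,215:315];cv2.imwrite('pics/w9b.png',cv2.resize(a,None,fx=5,fy=5,interpolation=cv2.INTER_CUBIC))
E
```

```text
(no output)
```

View pics/w9b.png

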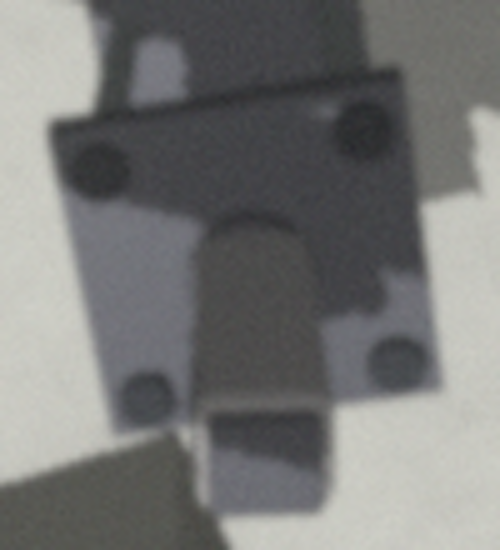

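```bash
python3 - <<'E'
from h import *
s=sense()
f=lambda x,y,h:px2w('wrist',(215+(x+.5)/5-.5,180+(y+.5)/5-.5),h,s)[:2]
c=[f(*p,166) for p in [(203,408),(331,398),(326,508),(208,516)]];print(np.round(c,1),np.mean(c,0))
for i in range(4):
    d=c[(i+1)%4]-c[i];print(np.hypot(*d).round(1),np.degrees(np.arctan2(d[1],d[0])).round(1))
sc=[f(*p,100) for p in [(98,172),(362,128),(398,360),(148,397)]];print(np.round(sc,1),np.mean(sc,0))
E
```

```text
[[ 440.1 -253. ]
 [ 459.3 -256.7]
 [ 453.6 -275.9]
 [ 435.3 -272.2]] [ 447.07618896 -264.43345282]
19.6 -10.9
20.1 -106.7
18.6 168.6
19.8 76.0
[[ 423.2 -237.2]
 [ 474.9 -242.6]
 [ 469.6 -294.4]
 [ 417.7 -288.6]] [ 446.34260416 -265.68889778]
```

```bash
python3 d.py 447 -264.6 190 -13.5;  python3 -m pendant '[[[0.2,0.5,0,-0.3],[0.25,0.7,0,-0.3],[0.15,0.7,0,0],[0.05,0.35,0,0],[0,0,0,0],[0,0,0,0],[0,0,0,0],[0,0,0,0],[0,0,0,0],[0,0,0,0]]]'
python3 d.py 447 -264.6 190 -13.5
python3 - <<'E'
from h import *
s=sense();a=snapshot('wrist')[:,:,::-1];cv2.imwrite('pics/w10.png',a)
E
```

```text
TCP [ 447.8 -218.3  206.4] yaw -16.56 rp [179.84   0.74] gap 85.5
tool delta units of 20mm [0.63 2.23 0.82] turn rows -0.67
time: 17.37
tool_pos: [444.8, -261.9, 200.4]
tcp_rot: [-179.8, 1.3, -13.7]
ft_force: [-0.3, 0.9, -0.2]
finger_gap: 85.4
TCP [ 444.8 -261.9  200.4] yaw -13.67 rp [-179.78    1.32] gap 85.4
tool delta units of 20mm [0.15 0.11 0.52] turn rows -0.04
```

View pics/w10.png

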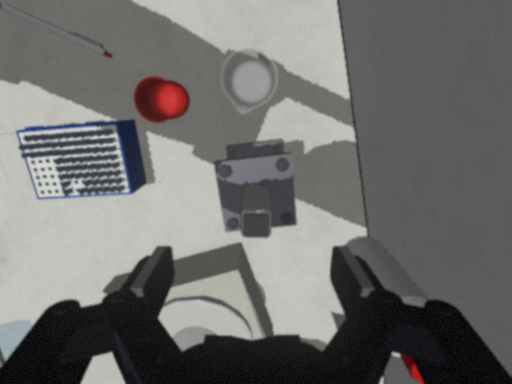

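```bash
python3 d.py 447 -264.6 124 -13.5;  python3 -m pendant '[[[0.1,0.1,0.3,0],[0.1,0.05,0.6,0],[0.05,0,0.7,0],[0,0,0.7,0],[0,0,0.6,0],[0,0,0.4,0],[0,0,0.2,0],[0,0,0,0],[0,0,0,0],[0,0,0,0]]]'
python3 d.py 447 -264.6 124 -13.5
python3 - <<'E'
from h import *
s=sense();a=snapshot('wrist')[:,:,::-1];cv2.imwrite('pics/w11.png',a)
E
```

```text
TCP [ 444.8 -261.9  200.5] yaw -13.66 rp [-179.78    1.31] gap 85.8
tool delta units of 20mm [0.22 0.12 3.82] turn rows -0.04
time: 18.25
tool_pos: [447.9, -265.1, 122.3]
tcp_rot: [-179.8, 1.4, -13.6]
ft_force: [-0.2, -0.3, -0.2]
finger_gap: 85.2
TCP [ 447.9 -265.1  122.3] yaw -13.61 rp [-179.75    1.36] gap 85.2
tool delta units of 20mm [-0.05 -0.01 -0.08] turn rows -0.02
```

View pics/w11.png

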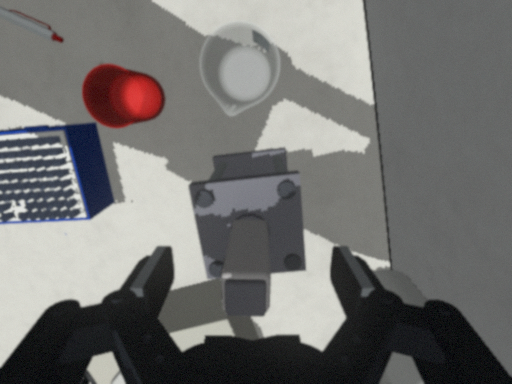

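```bash
python3 -m pendant '[[[-0.08,0,-0.05,0],[0,0,0,0],[0,0,0,0],[0,0,0,0],[0,0,0,0],[0,0,0,0],[0,0,0,0],[0,0,0,0],[0,0,0,0],[0,0,0,0]]]' -1 50
python3 d.py 447 -264.6 124 -13.5
```

```text
time: 19.13
tool_pos: [448.0, -266.0, 126.7]
tcp_rot: [-179.9, 1.1, -13.6]
ft_force: [-1.0, -0.1, -1.4]
finger_gap: 21.6
TCP [ 448.  -266.   126.7] yaw -13.61 rp [-179.88    1.05] gap 21.6
tool delta units of 20mm [-0.06 -0.05  0.14] turn rows -0.02
```

```bash
python3 -m pendant '[[[0,0,-0.2,0],[0,0,-0.4,0],[0,0,-0.6,0],[0,0,-0.8,0],[0,0,-1,0],[0,0,-1,0],[0,0,-1,0],[0,0,-1,0],[0,0,-0.6,0],[0,0,-0.2,0]]]'
python3 d.py 447 -264.6 265 -13.5
python3 - <<'E'
from h import *
s=sense();a=snapshot('wrist')[:,:,::-1];cv2.imwrite('pics/w12.png',a)
a=snapshot('side')[:,:,::-1];cv2.imwrite('pics/s12.png',a)
E
```

```text
time: 19.97
tool_pos: [449.7, -266.3, 276.4]
tcp_rot: [-179.9, 1.0, -13.6]
ft_force: [0.2, 0.2, -1.0]
finger_gap: 21.4
TCP [ 449.7 -266.3  276.4] yaw -13.61 rp [-179.9    1. ] gap 21.4
tool delta units of 20mm [-0.14 -0.05  0.57] turn rows -0.02
```

View pics/w12.png

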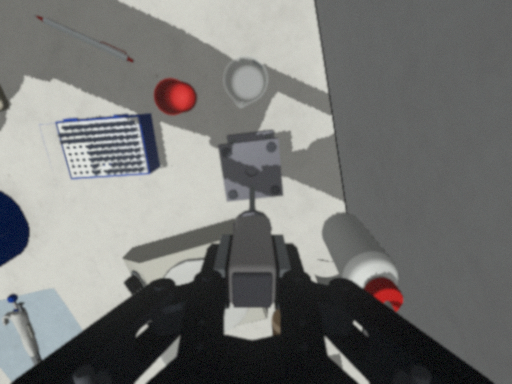

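View pics/s12.png

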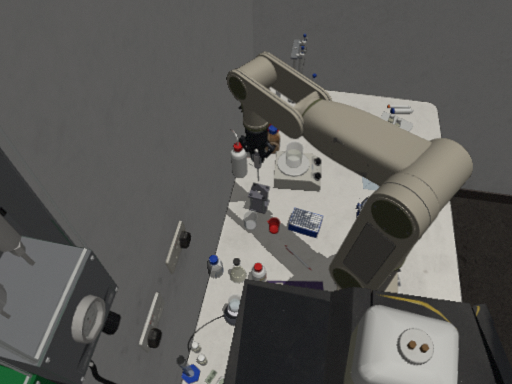

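```bash
python3 -m pendant '[[[-0.08,-0.3,0,0],[-0.15,-0.6,0,0],[-0.22,-0.9,-0.05,0],[-0.24,-0.97,-0.05,0],[-0.24,-0.97,-0.05,0],[-0.24,-0.97,-0.05,0],[-0.24,-0.97,-0.05,0],[-0.24,-0.97,-0.05,0],[-0.24,-0.97,-0.05,0],[-0.24,-0.97,-0.05,0]]]'
python3 d.py 447 194.6 265 -13.5
```

```text
time: 20.9
tool_pos: [441.2, -74.8, 271.6]
tcp_rot: [-179.6, 2.3, -13.9]
ft_force: [0.4, -0.7, -0.5]
finger_gap: 21.7
TCP [441.2 -74.8 271.6] yaw -13.86 rp [-179.56    2.29] gap 21.7
tool delta units of 20mm [ -2.93 -13.15   0.55] turn rows -0.08
```

```bash
python3 -m pendant '[[[-0.24,-0.97,-0.05,0],[-0.24,-0.97,-0.05,0],[-0.24,-0.97,-0.05,0],[-0.24,-0.97,-0.05,0],[-0.22,-0.97,-0.05,0],[-0.22,-0.9,-0.05,0],[-0.2,-0.8,0,0],[-0.15,-0.6,0,0],[-0.1,-0.4,0,0],[-0.05,-0.2,0,0]]]'
python3 d.py 447 194.6 265 -13.5
```

```text
time: 21.73
tool_pos: [428.0, 104.5, 267.3]
tcp_rot: [-179.6, 3.7, -13.4]
ft_force: [0.1, -0.2, -0.2]
finger_gap: 21.9
TCP [428.  104.5 267.3] yaw -13.41 rp [-179.64    3.66] gap 21.9
tool delta units of 20mm [-0.11 -4.6   0.15] turn rows 0.02
```

```bash
python3 -m pendant '[[[0,0,0,0],[0,0,0,0],[0,0,0,0],[0,0,0,0],[0,0,0,0],[0,0,0,0],[0,0,0,0],[0,0,0,0],[0,0,0,0],[0,0,0,0]]]'
python3 d.py 447 194.6 265 -13.5
python3 - <<'E'
from h import *
s=sense();a=snapshot('wrist')[:,:,::-1];cv2.imwrite('pics/w13.png',a)
print(w2px('wrist',[[447,194.6,121],[447,197.7,60]],s))
E
```

```text
time: 22.57
tool_pos: [427.0, 102.5, 265.6]
tcp_rot: [-179.7, 3.8, -13.6]
ft_force: [-0.0, 0.1, -0.0]
finger_gap: 21.2
TCP [427.  102.5 265.6] yaw -13.56 rp [-179.74    3.81] gap 21.2
tool delta units of 20mm [-0.11 -4.71  0.06] turn rows -0.01
[[259.14820293  86.27777605]
 [260.71753868  85.83458575]]
```

View pics/w13.png

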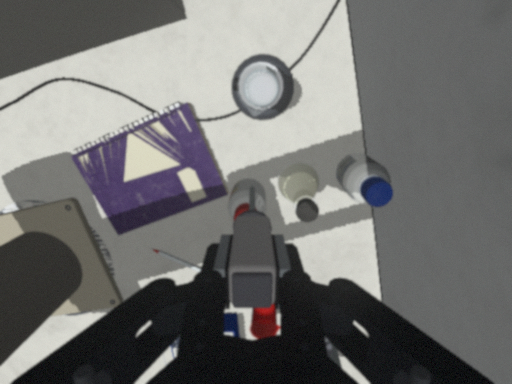

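```bash
python3 - <<'E'
import cv2,numpy as np
a=cv2.imread('pics/w12.png')[155:315,200:300];b=cv2.imread('pics/w13.png')[155:315,200:300]
cv2.imwrite('pics/w13b.png',cv2.resize(np.hstack([a,b]),None,fx=3.7,fy=3.7,interpolation=cv2.INTER_CUBIC))
E
```

```text
(no output)
```

View pics/w13b.png

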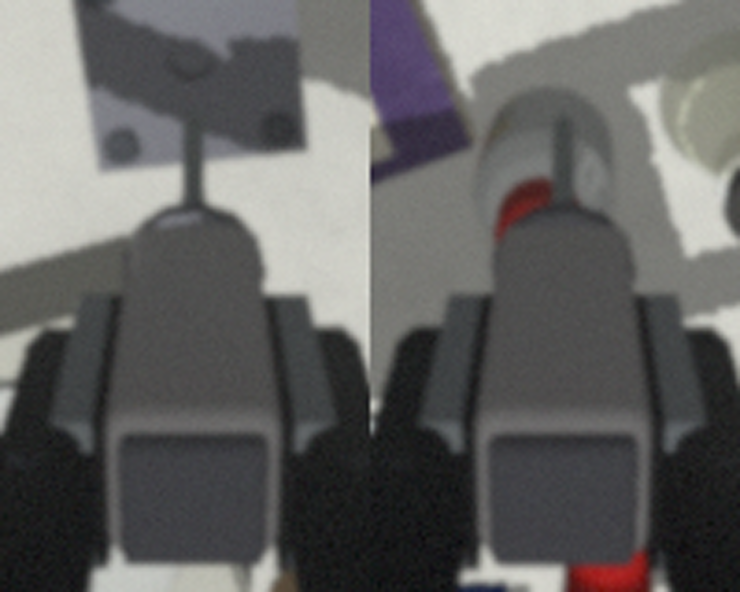

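```bash
cat > tip.py <<'E'
from h import *
c=calibration('wrist');H=c['hand_eye']
u=cv2.undistortPoints(np.array([[[252.0,186.8]]]),c['mtx'],c['D'])[0,0]
d=H[:3,:3]@[u[0],u[1],1];o=H[:3,3]
tip=o+d*(116.7-o[2])/d[2]
if __name__=='__main__':
    print('tip tool',tip.round(1))
    I=np.linalg.inv(H)
    for P in [(0,0,116.7),(0,0,27)]:
        p=cv2.projectPoints(np.array([P],float),cv2.Rodrigues(I[:3,:3])[0],I[:3,3],c['mtx'],c['D'])[0];print(P,p.ravel())
s=sense();T=T_wrist(s);tw=(T@[*tip,1])[:3]
print('tip world',tw.round(1),'tool z tilt deg',np.degrees(np.arccos(-T[2,2])).round(2))
E
python3 tip.py
```

```text
tip tool [  0.6   0.2 116.7]
(0, 0, 116.7) [251.40285784 186.64219825]
(0, 0, 27) [251.13859024 227.20539612]
tip world [420.1 104.5 149.2] tool z tilt deg 3.82
```

```bash
python3 -m pendant '[[[0.02,-0.2,0,0],[0.02,-0.4,0,0],[0.02,-0.4,0,0],[0.02,-0.4,0,0],[0.02,-0.4,0,0],[0.02,-0.4,0,0],[0.02,-0.4,0,0],[0.02,-0.3,0,0],[0,-0.1,0,0],[0,0,0,0]]]'
python3 tip.py
python3 - <<'E'
from ov import *
s=sense();a=snapshot('wrist')[:,:,::-1];cv2.imwrite('pics/w14.png',a);print(s['tool_pos'],s['tcp_rot'])
x,y=w2px('wrist',[[447,196,90]],s)[0].astype(int);x0,y0=x-70,max(y-70,0);print(x0,y0)
beaker_overlay(a,s,447.2,194.8,-22.5,(x0,y0,140,140),z0=60,k=4)
b=cv2.resize(a[y0:y0+140,x0:x0+140],None,fx=4,fy=4,interpolation=cv2.INTER_CUBIC)
cv2.imwrite('pics/ov14.png',cv2.resize(np.hstack([cv2.imread('pics/ov.png'),b]),(800,400)))
E
```

```text
time: 23.45
tool_pos: [446.0, 168.1, 265.4]
tcp_rot: [-179.7, 3.8, -13.5]
ft_force: [-0.9, 0.4, -0.4]
finger_gap: 21.6
tip tool [  0.6   0.2 116.7]
(0, 0, 116.7) [251.40353658 186.64131691]
(0, 0, 27) [251.1392586  227.20400522]
tip world [439.1 170.2 149. ] tool z tilt deg 3.84
[445.99059214 168.08908143 265.43506528] [-179.71792474    3.8302427   -13.4511951 ]
186 79
```

View pics/ov14.png

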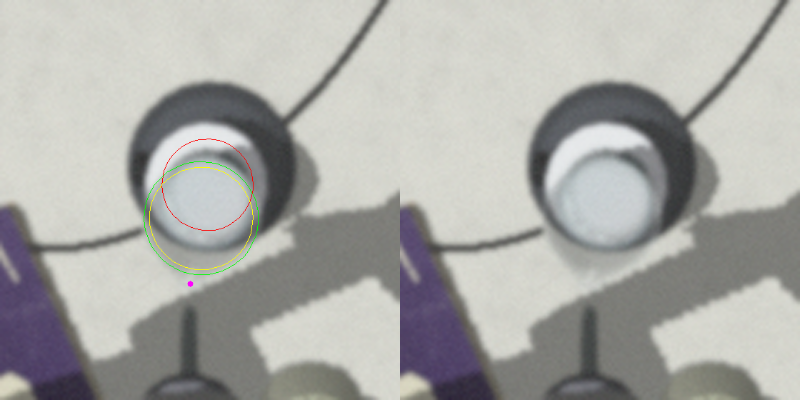

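```bash
python3 - <<'E'
from ov import *
a=cv2.imread('pics/w14.png')[120:195,210:310]
b=cv2.resize(a,None,fx=7,fy=7,interpolation=cv2.INTER_CUBIC)
l=cv2.cvtColor(b,cv2.COLOR_BGR2GRAY);l=cv2.createCLAHE(6,(4,4)).apply(l);cv2.imwrite('pics/w14c.png',l)
s=sense()
R=Ro.from_euler('z',-22.5,degrees=True).as_matrix();t=np.linspace(0,2*np.pi,60)
p=(w2px('wrist',np.c_[21.5*np.cos(t),21.5*np.sin(t),0*t]@R.T+[447.2,194.8,121],s)-[210,120]+.5)*7
cc=p.mean(0);print(cc,p.min(0),p.max(0))
E
```

```text
[327.37253932 247.79559781] [181.95573948 103.6860978 ] [468.74411564 387.8464408 ]
```

View pics/w14c.png

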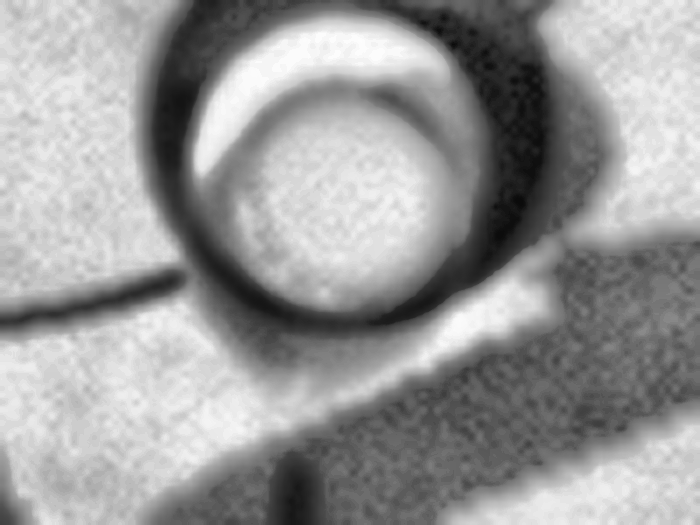

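```bash
python3 -m pendant '[[[0.02,-0.2,0,0],[0.02,-0.25,0,0],[0.02,-0.25,0,0],[0.02,-0.2,0,0],[0,-0.1,0,0],[0,-0.05,0,0],[0,0,0,0],[0,0,0,0],[0,0,0,0],[0,0,0,0]]]'
python3 tip.py
python3 - <<'E'
from ov import *
s=sense();a=snapshot('wrist')[:,:,::-1];cv2.imwrite('pics/w15.png',a)
b=cv2.resize(a[110:240,180:320],None,fx=5,fy=5,interpolation=cv2.INTER_CUBIC);cv2.imwrite('pics/w15b.png',b)
R=Ro.from_euler('z',-22.5,degrees=True).as_matrix();t=np.linspace(0,2*np.pi,60)
for x,y,r,z,col in[(447.2,194.8,21.5,121,(0,255,0)),(447,198,27,60,(255,0,0))]:
    p=(w2px('wrist',np.c_[r*np.cos(t),r*np.sin(t),0*t]@R.T+[x,y,z],s)-[180,110]+.5)*5
    cv2.polylines(b,[p.astype(int)],True,col,1)
cv2.imwrite('pics/ov15.png',b)
E
```

```text
time: 24.33
tool_pos: [453.1, 189.0, 265.4]
tcp_rot: [-179.7, 3.8, -13.5]
ft_force: [0.2, 0.6, -0.8]
finger_gap: 21.2
tip tool [  0.6   0.2 116.7]
(0, 0, 116.7) [251.40282988 186.64205998]
(0, 0, 27) [251.13851011 227.20517156]
tip world [446.2 191.  149. ] tool z tilt deg 3.83
```

View pics/w15b.png

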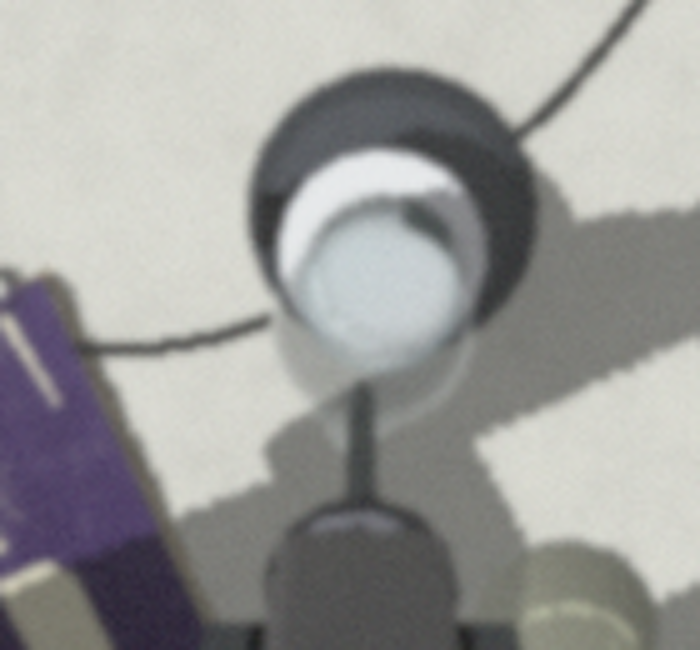

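View pics/ov15.png

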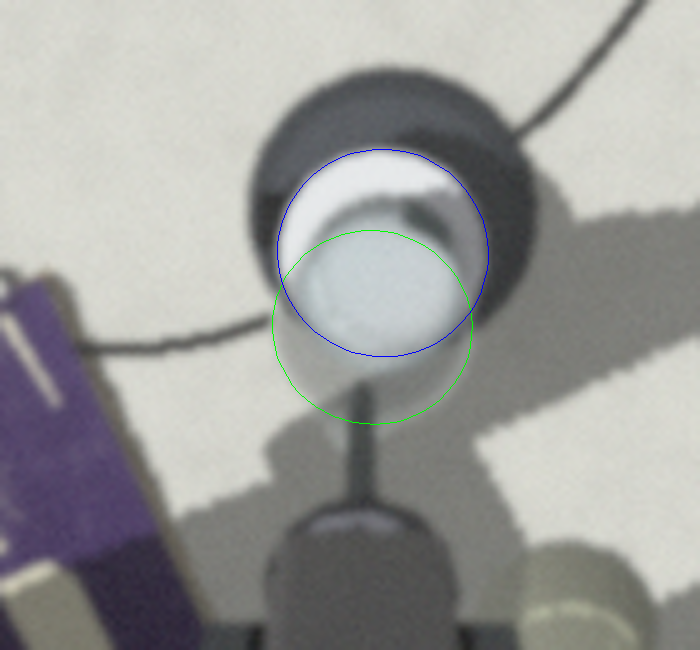

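```bash
python3 -m pendant '[[[0.03,-0.1,0.05,0],[0.03,-0.06,0.1,0],[0,0,0.15,0],[0,0,0.12,0],[0,0,0.08,0],[0,0,0.03,0],[0,0,0,0],[0,0,0,0],[0,0,0,0],[0,0,0,0]]]'
python3 tip.py
```

```text
time: 25.22
tool_pos: [454.2, 191.9, 253.2]
tcp_rot: [-179.8, 3.9, -13.6]
ft_force: [0.8, 0.5, -0.7]
finger_gap: 21.0
tip tool [  0.6   0.2 116.7]
(0, 0, 116.7) [251.40221404 186.64224004]
(0, 0, 27) [251.13773513 227.20545003]
tip world [447.2 193.9 136.7] tool z tilt deg 3.87
```

```bash
python3 - <<'E'
from ov import *
s=sense();a=snapshot('wrist')[:,:,::-1];cv2.imwrite('pics/w16.png',a)
cv2.imwrite('pics/w16b.png',cv2.resize(a[110:240,180:320],None,fx=5,fy=5,interpolation=cv2.INTER_CUBIC))
t=snapshot('top')[:,:,::-1];sd=snapshot('side')[:,:,::-1]
cv2.imwrite('pics/ts16.png',np.hstack([cv2.resize(t[140:220,60:220],(800,400)),]))
cv2.imwrite('pics/s16.png',cv2.resize(sd[200:340,180:300],None,fx=4,fy=4,interpolation=cv2.INTER_CUBIC))
E
```

```text
(no output)
```

View pics/w16b.png

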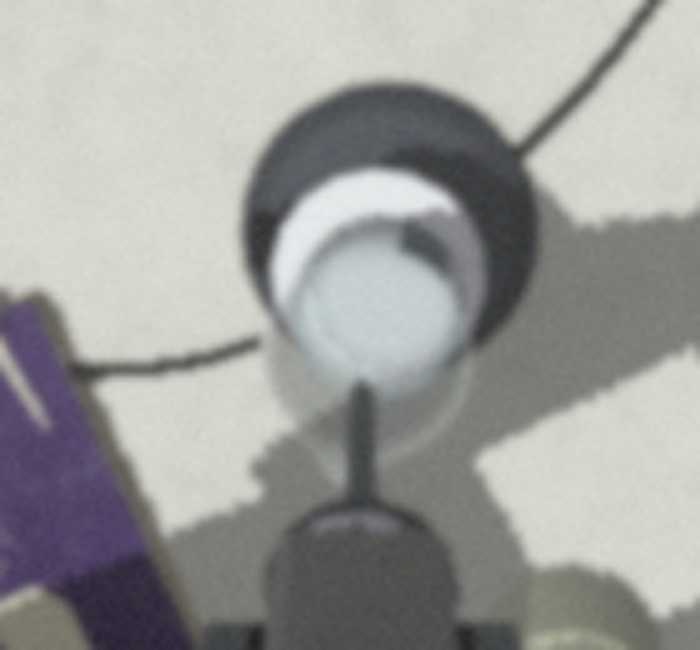

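View pics/s16.png

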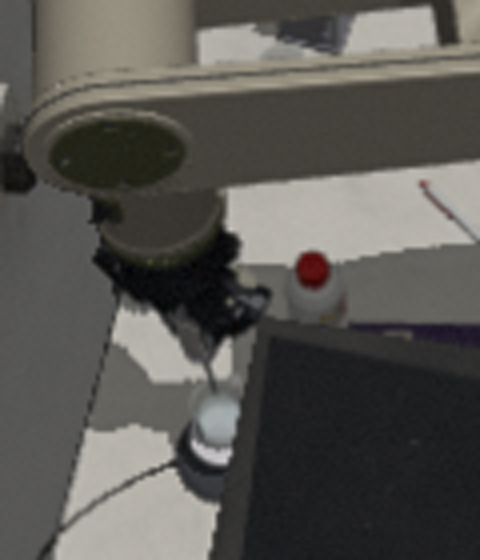

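View pics/ts16.png

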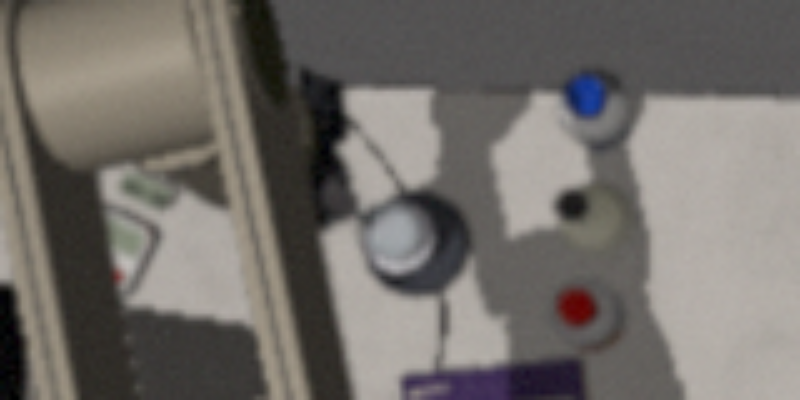

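```bash
python3 - <<'E'
from h import *
P=[[447.2,193.9,136.7],[447.2,194.5,121]]
print('side crop',((w2px('side',P)-[180,200]+.5)*4-.5).round(0))
s=sense();print('wrist crop',((w2px('wrist',P,s)-[180,110]+.5)*5-.5).round(0), s['qd'].round(2))
E
python3 tip.py|tail -1
```

```text
side crop [[215. 394.]
 [216. 402.]]
wrist crop [[362. 386.]
 [366. 360.]] [ 0.02  0.01  0.14 -0.05  0.02  0.05]
tip world [447.3 193.9 136.8] tool z tilt deg 3.86
```

```bash
python3 - <<'E'
from bench import *
print(hand_in())
E
```

```text
the job is handed in; nothing more can be done
None
```

The small beaker is standing released on the stage. The thermometer is held still above its mouth, and the job was handed in at about 25 s of the 67 s allowed. No verdict was reported, so these are my own last checks.

- **Beaker:** I placed it at about 2.6 N of contact. By dead reckoning from the release pose its foot is within about 1 mm of the stage centre. The visible disc inside the beaker looked 1–3 mm nearer the spout than my foot outline, but that is still well inside the 13 mm limit.
- **Thermometer:** The tip is at about (447, 194, 137) mm. The mouth centre is at about (447, 194.5, 121) mm, so the tip is within about 1 mm of centre and roughly 16 mm above the rim. The projected tip position matched the wrist and side pictures to about 1–2 mm.
- **Tilt:** The tool drifted out of vertical during the fast carry, so the thermometer leans 3.9° (0.068 rad). That is within the 0.12 rad limit, but not perfectly upright.
- **Other objects:** In the final top view the two bottles and the flask are standing where they started. The larger beaker was hidden in that view, but it was standing when I last saw it while lifting the thermometer.

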